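Close the clamping fixture and re-index its locking slide

ROBOT

A 6-joint arm with a two-finger parallel gripper is mounted at the origin on a cart in front of the work surface, level with it; the furniture and walls round the work are solid. World frame = base frame: x ahead of the robot, y to its left, z up, the work surface at z = 0. Lengths are in m, angles in rad, forces in N, time in s.
With the tool pointing down it reaches from about 0.25 to 0.775 m from the base axis. Payload 4 kg.
Tool frame: the origin (TCP) lies midway between the tips of the shut fingers; the grasp point (between the pads) lies 19 mm behind it (robot.hold_point_z is the distance from the TCP to the grasp point, in m); z points along the fingers, y is the line along which they close (so a half turn about z gives the same grasp; the last joint's range is limited). The gripper opens to 94 mm and grips with 3 to 60 N. Pads are 16 mm wide; open, the fingers measure 119 mm over their backs; the gripper's body (75 mm by 177 mm) begins 78 mm behind the grasp point.
Start: joints at [1.238, 0.087, 1.371, -0, 1.684, -0.103], TCP at [0.125, 0.536, 0.206] pointing down, gripper open.
Joint ranges: [-3.1, 3.1], [-0.76, 2.03], [0.27, 2.55], [-1.08, 4.22], [0.17, 2.65], [-2.57, 2.57]. Speed limits (rad/s): [2.79, 2.79, 3.14, 3.14, 3.14, 3.14].

INTERFACE

Orientations are given as [roll, pitch, yaw] about the fixed x, y, z axes, in that order (R = Rz(yaw) Ry(pitch) Rx(roll)).
In Python, from bench import readout, imaging, robot gives the robot as it stands.
- The arm moves only by the tool carry_out, never from a script. Its argument "motion" is text: rows parted by semicolons, each of 7 numbers parted by spaces: the shift along the tool's x, y, z each as a share of 200 mm, from -1 to 1, then the turn, a rotation vector about the tool's x, y, z each as a share of 120 degrees, from -1 to 1, then the opening, from 0 (shut) to 1 (fully open). A call has 1 to 12 rows; each row shifts and turns the commanded pose from where the row before left it, along the tool's axes as they then stand; what a row does not reach is not made up. A row lasts 1/8 s, in which the tool goes at most 62.5 mm and 10.7 degrees, less where a joint would pass 70% of its speed; a pose out of reach is approached as far as the arm can. A call with a number of a shift or a turn outside -1 to 1 is refused whole. A call with a gripper value outside its range is refused whole. The fingers move at their own pace and stop on an object; the grip force is fixed at half the most. Time passes only in rows, so rows that do not move let the fingers close. It gives the time, the measured TCP pose, the force, the opening and the grip force at its end, in the units of the state.
- readout.get_obs(): the state, without advancing time (a new reading comes with each control period).
- imaging.snapshot(name): name is "scene" or "top" or "wrist"; returns a dict with "pixels" (384x512x3 uint8, red, green, blue), "fx", "fy", "cx", "cy" (pixels), "R" (3x3) and "t" (3): a world point X has camera coordinates R X + t. Camera axes: x right, y down, z forward; pixel columns grow to the right and rows downward; lengths in m; the calibration is good to about 2 mm. A picture is of the moment at which its call begins. There is no depth.
- robot.close_job(): hands the job in; it is judged then, once.
The state is a dict: "time": time; "joint_positions": joint angles; "qvel": joint speeds; "joint_torque": joint torques, N m; "tool_pos": TCP position; "ee_rot": TCP orientation; "wrist_force": force on the tool from outside, world axes, zero at the start; "wrist_torque": the same for the moment, N m; "width": finger opening in m; "finger_force": force on a finger pad.
Only numpy, scipy, OpenCV 4.12 (cv2) and the standard library are available. Lean on these libraries where they do the work, as an engineer would, in place of code of your own. Each camera call takes 0.05 s, during which the arm holds its last target. There are 200 camera calls.

TASK

On the bench is a clamping fixture with a loose steel bushing standing between its jaws. Push the sliding jaw along until it presses the bushing firmly, with some 15 N, against the fixed jaw. Then pull up the round knob of the spring plunger on the locking slide behind that jaw, move the slide one slot along towards the jaw, and bring the pin fully down into that next slot; finish while still gripping the knob with the pin held home, and leave the bushing standing, clamped, between the jaws.

Things in the scene. Friction and masses are not known exactly. Their poses are not given: they have to be found in the camera images.
- fixture: Fixture fixed to the bench: dark steel base plate 130 x 330 mm, 10 mm thick, two 10 mm guide rods, a slotted rail. Origin: centre of its underside, on the bench; y runs along the rods to the fixed jaw, z up. Offsets below are in this frame, heights above the bench. From +y to -y: fixed jaw, bushing, sliding jaw, locking slide, end block.
- fixed_jaw: Grey block at the +y end, 124 mm wide, 58 mm high, fixed, with a steel face at y = +105 mm. Origin: on the bench plane at fixture y = 123.5 mm; axes as the fixture.
- bushing: Loose turned steel bushing, 47 mm in diameter, 50 mm tall, 0.2 to 0.45 kg, standing upright on the base plate (its underside 10 mm above the bench) between the jaws, up to 10 mm from the fixed jaw. Origin: centre of its underside, z up.
- jaw: Sliding jaw on the guide rods: grey block 124 mm wide, 20 mm thick, top 59 mm high, with a steel pressing face 70 mm wide towards fixture +y. Origin: on the plane of that face, on the mid-line, at bench height; axes as the fixture.
- jaw_tab (a point): Grip point on the sliding jaw: on its top stands an upright steel tab, 14 mm (fixture x) by 22 mm (fixture y), from 59 to 102 mm high. The point is in its middle, 86 mm high, 13 mm behind the face (-y). Pinch it across fixture x.
- jaw_travel (a joint): Slide of the sliding jaw, m: 0 when the jaw is closed on the bushing with the bushing against the fixed jaw, positive when open (towards fixture -y), starts 0.014 to 0.026, at most 0.030. Stays where it is left; about 2 N of friction.
- slide_travel (a joint): Locking slide along the rail, m: 0 at the start slot, + towards the jaws (fixture +y), 0.032 at the next slot. Pin in a slot: moves only +-2 mm. Pin lifted: 1.5 N of friction, -0.07 to 0.04. Grey block 124 mm wide, 40 mm long, top 54 mm high. If the jaw is open it butts against the jaw's back before the next slot; with the jaw closed about 3 mm of gap is left there.
- plunger_travel (a joint): Height of the spring plunger, m: 0 with the 10 mm pin (tapered tip) fully home in a slot, 0.010 when its tip rests on or just clears the top of the rail, 0.017 at the upper stop. The spring pushes it down with 4 N at 0 and about 8 N at the top.
- pull_knob: Upright black knurled knob of the plunger, 24 mm in diameter, 72 to 106 mm high with the pin home, rises with the plunger; free all round, a 18 mm steel boss below it ends at 66 mm. Origin on the knob's axis, at bench height when the pin is home; axes as the fixture.
- knob_grip (a point): Middle of the knob to be gripped, on its axis, 90 mm high with the pin home.
- next_slot (a point): Centre of the target slot, at the rail's top (26 mm high), fixture x = 0, y = +11 mm: the next slot towards the jaw. The rail has five slots, each 14 mm wide along y and 32 mm apart; at the start the pin is in the one at y = -21 mm.
Mind the look-alikes: they are no part of the job. What is shaped like the bushing but blue, pink or red is not meant.

How it is judged:
By the outcome, as a careful person would: the job done as asked, in the order asked, and still so for the second after the job is handed in, while the arm keeps its last pose, push and grip.
It also fails if it takes over 48 s, if anything falls off the work surface, if the arm or the gripper's body presses on something with over 40 N, if the wrist force passes 120 N, or if a joint passes its speed limit or range.

## Working session

There is one attempt and no reset: what is moved stays moved. The work goes in short steps, Python scripts to look and compute and a tool call to move; the robot and the scene stay as the last step left them, time stands still between calls to the robot, and variables do not carry over. Pictures are saved under pics/ and viewed, at most 10 in all, crops included, and the job is handed in when it is done.

Besides the shell and the picture viewer there is one more tool, called after "Request:" as name(argument=value, ...), one argument or row to a line, values as JSON. carry_out: Moves the arm, as the interface text tells. Its arguments: {"type":"object","properties":{"motion":{"type":"string"}},"required":["motion"]}

```bash
mkdir -p pics && python3 - <<'E'
from bench import readout, imaging, robot
import cv2,pickle
print(readout.get_obs(), robot.hold_point_z)
d={}
for n in("scene","top","wrist"):
    s=imaging.snapshot(n); d[n]=s
    cv2.imwrite(f"pics/{n}0.png",s["pixels"][:,:,::-1])
    print(n,s["fx"],s["cx"],s["cy"],s["R"],s["t"])
pickle.dump(d,open("s0.pkl","wb"))
E
```

```text
{'time': 0.0, 'joint_positions': array([ 1.23791779e+00,  8.79188464e-02,  1.37223588e+00, -2.18659524e-05,
        1.68357675e+00, -1.03118388e-01]), 'qvel': array([ 0.00160209,  0.00059442,  0.00152644, -0.00055498,  0.00029082,
       -0.00022244]), 'joint_torque': array([ 1.13737558e-03, -3.40195835e+01, -3.02423537e+01,  7.18402234e-02,
        3.31817509e-02, -2.15054274e-04]), 'tool_pos': array([0.12510353, 0.5350282 , 0.20433325]), 'ee_rot': array([-3.13946296e+00, -1.98544235e-04,  2.91182986e+00]), 'wrist_force': array([-0.30967551,  0.50168991,  0.10193451]), 'wrist_torque': array([0.03183151, 0.02620112, 0.06974259]), 'finger_force': 0.0, 'width': 0.09403236092854446} 0.0188
scene 411.38545892776364 251.08583066068647 186.72847835590136 [[-0.74879138 -0.66280496 -0.0010257 ]
 [-0.52227733  0.59098435 -0.61478767]
 [ 0.40809049 -0.45981201 -0.788692  ]] [0.67062407 0.03124194 1.26259164]
top 358.4521758909608 259.35987616135014 189.4789962090155 [[ 0.12583585 -0.99204786  0.00252741]
 [-0.96811306 -0.12335534 -0.21803797]
 [ 0.21661588  0.02499017 -0.97593701]] [0.38971241 0.55602591 0.96215415]
wrist 280.76172997738286 256.3428362827299 196.70206754578274 [[ 0.22839499  0.97356801 -0.00103152]
 [ 0.94694245 -0.2219024   0.23250659]
 [ 0.22613208 -0.05408013 -0.97259427]] [-0.54929315 -0.0232023   0.38967158]
```

View pics/top0.png

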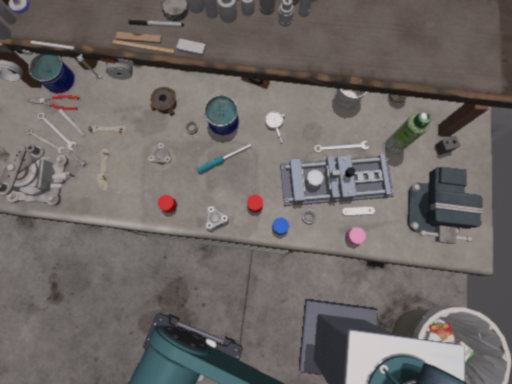

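View pics/scene0.png

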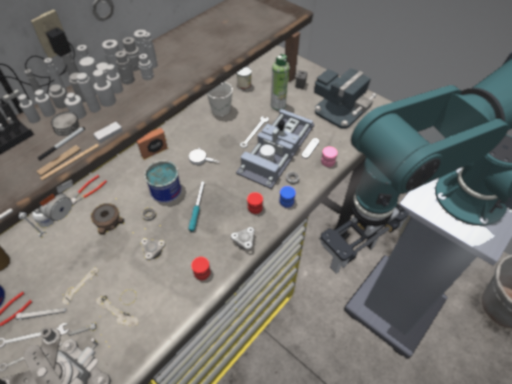

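Top view: the fixture spans about (283–391, 155–203), with the fixed jaw to the left, the bushing at (315,178), and the knob at (350,173). I'll enlarge the crops for features.

```bash
cat > h.py <<'E'
import numpy as np
def ray(s,u,v,z):
    d=s["R"].T@np.array([(u-s["cx"])/s["fx"],(v-s["cy"])/s["fy"],1]); c=-s["R"].T@s["t"]
    return c+d*(z-c[2])/d[2]
def proj(s,X):
    p=s["R"]@np.asarray(X)+s["t"]; return s["fx"]*p[0]/p[2]+s["cx"],s["fy"]*p[1]/p[2]+s["cy"]
E
python3 - <<'E'
import pickle,cv2,numpy as np
from h import *
d=pickle.load(open("s0.pkl","rb"))
a=d["top"]["pixels"][145:215,275:400,::-1]
cv2.imwrite("pics/c1.png",cv2.resize(a,None,fx=6,fy=6,interpolation=cv2.INTER_CUBIC))
print(ray(d["top"],337,180,.01))
E
```

```text
[0.57244078 0.22920809 0.01      ]
```

View pics/c1.png

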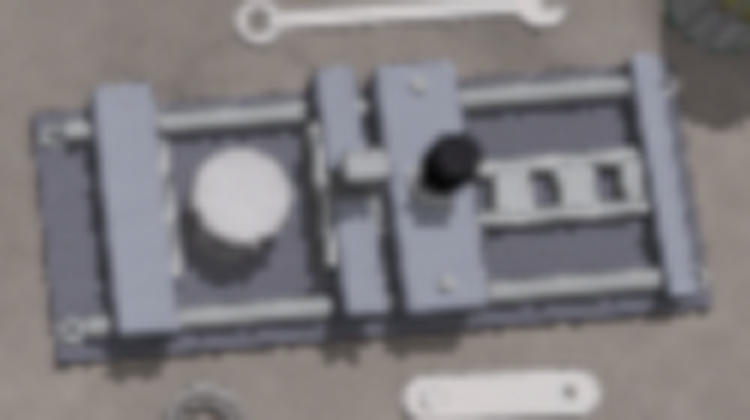

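View pics/wrist0.png

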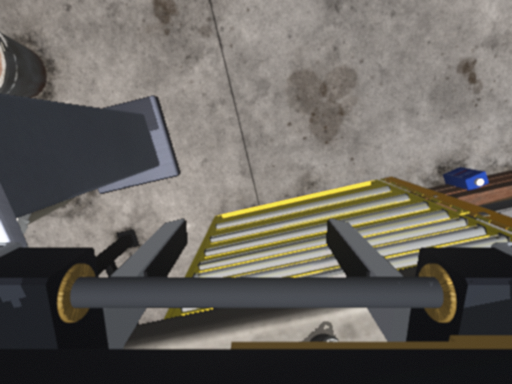

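The crop shows the plate corners at about (33,115), (57,363), (710,308) and (680,75). The bushing top is at (242,195), the tab top at (366,163), the knob top at (453,162), and the slots are clear. The wrist camera currently sees only the floor and the bench edge.

```bash
python3 - <<'E'
import pickle,numpy as np
from h import *
s=pickle.load(open("s0.pkl","rb"))["top"]
f=lambda x,y,z:ray(s,275+(x+.5)/6-.5,145+(y+.5)/6-.5,z)
P=np.array([f(33,115,.01),f(57,363,.01),f(710,308,.01)])
print(P)
pts={"knob":f(455,160,.106),"tab":f(366,160,.102),"bush":f(242,192,.06),
"fjA":f(98,86,.058),"fjB":f(122,332,.058),"fjC":f(152,84,.058),"fjD":f(178,330,.058),
"slA":f(375,66,.054),"slD":f(487,303,.054),"jA":f(315,68,.059),"jD":f(388,310,.059),"ebA":f(632,56,.05)}
c=(P[0]+P[2])/2; 
for k in pts: print(k,pts[k])
y1=(P[1]-P[2])[:2]; phi=np.arctan2(y1[1],y1[0])
e=(pts["fjA"]-pts["fjB"])[:2]; print("phi plate",phi,"jaw edge",np.arctan2(e[1],e[0])+np.pi/2, np.linalg.norm(e),np.linalg.norm(y1))
ey=np.array([np.cos(phi),np.sin(phi)]);ex=np.array([ey[1],-ey[0]])
print(c)
for k in pts: r=pts[k][:2]-c[:2]; print(k,(r@ex).round(4),(r@ey).round(4))
E
```

```text
[[0.60144722 0.40546619 0.01      ]
 [0.47588554 0.37918352 0.01      ]
 [0.54463752 0.05937878 0.01      ]]
knob [0.57526941 0.21292149 0.106     ]
tab [0.57130365 0.25278152 0.102     ]
bush [0.56062023 0.30277383 0.06      ]
fjA [0.60537873 0.37693972 0.058     ]
fjB [0.48567762 0.35264253 0.058     ]
fjC [0.60971713 0.35098075 0.058     ]
fjD [0.48999332 0.32639456 0.058     ]
slA [0.63402089 0.24327096 0.054     ]
slD [0.52254832 0.1808309  0.054     ]
jA [0.62754405 0.27312476 0.059     ]
jD [0.51201039 0.22850907 0.059     ]
ebA [0.6565971  0.11738785 0.05      ]
phi plate 1.782554436996906 jaw edge 1.7710577287024263 0.122142170261044 0.32711146302553396
[0.57304237 0.23242248 0.01      ]
knob -0.0019 -0.0195
tab 0.0026 0.0203
bush 0.0026 0.0714
fjA 0.062 0.1345
fjB -0.0601 0.1359
fjC 0.0608 0.1082
fjD -0.0614 0.1093
slA 0.0619 -0.0022
slD -0.0602 -0.0398
jA 0.0618 0.0283
jD -0.0605 0.009
ebA 0.0575 -0.13
```

Request:
carry_out(
  motion="-0.249 -0.0873 0 0 0 0 1;-0.249 -0.0873 0 0 0 0 1;-0.249 -0.0873 0 0 0 0 1;-0.249 -0.0873 0 0 0 0 1;-0.249 -0.0873 0 0 0 0 1;-0.249 -0.0873 0 0 0 0 1;-0.249 -0.0873 0 0 0 0 1;-0.249 -0.0873 0 0 0 0 1;-0.249 -0.0873 0 0 0 0 1;-0.249 -0.0873 0 0 0 0 1",
)

```text
time: 1.4
tool_pos: [0.5716, 0.251, 0.205]
ee_rot: [-3.141, -0.001, 2.912]
wrist_force: [0.7, 1.6, -0.2]
width: 0.0941
finger_force: 0.0
```

Request:
carry_out(
  motion="0 0 0 0 0 0.0774 0.5;0 0 0 0 0 0.0774 0.5;0 0 0 0 0 0.0774 0.5;0 0 0 0 0 0.0774 0.5;0 0 0 0 0 0.0774 0.5;0 0 0 0 0 0.0774 0.5;0 0 0 0 0 0.0774 0.5;0 0 0 0 0 0 0.5;0 0 0 0 0 0 0.5",
)

```text
time: 2.52
tool_pos: [0.5703, 0.2521, 0.2052]
ee_rot: [-3.141, -0.0, 1.779]
wrist_force: [0.9, 0.5, -0.7]
width: 0.047
finger_force: 0.0
```

```bash
python3 - <<'E'
from bench import readout, imaging
import cv2,pickle
from h import *
o=readout.get_obs();print(o["time"],o["tool_pos"],o["ee_rot"],o["width"],o["wrist_force"])
s=imaging.snapshot("wrist");pickle.dump(s,open("w1.pkl","wb"))
cv2.imwrite("pics/w1.png",s["pixels"][:,:,::-1])
c=np.array([.57304,.23242]);a=1.778;ey=np.array([np.cos(a),np.sin(a)])
for n,y,z in(("tab",.0203,.102),("knob",-.021,.106),("fjface",.105,.058)):
    p=c+y*ey; print(n,p,proj(s,[*p,z]))
p=o["tool_pos"];print(proj(s,p))
E
```

```text
2.525 [0.57031508 0.2520558  0.2051621 ] [-3.14101773e+00 -1.45847581e-05  1.77927180e+00] 0.047013350801963366 [ 0.90393301  0.45236214 -0.71383374]
tab [0.5688638  0.25228578] (np.float64(255.57039629107655), np.float64(196.10914078402942))
knob [0.57736021 0.21186919] (np.float64(255.56026466077893), np.float64(235.11426732657736))
fjface [0.55143896 0.33517405] (np.float64(255.65790434927968), np.float64(113.23654869109663))
(np.float64(257.2758218972665), np.float64(231.82050204005878))
```

View pics/w1.png

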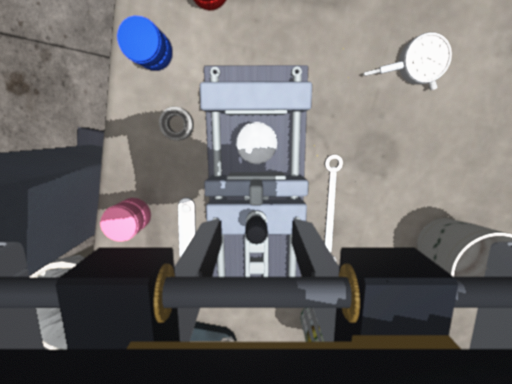

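Wrist view: the fixture axis runs upright at column 256. The fixed jaw is at the top (row 95), the bushing at (256,140), the jaw at row 187, and the knob at (256,225). Next is a crop of the tab and knob for exact rows.

```bash
python3 - <<'E'
import pickle,cv2
s=pickle.load(open("w1.pkl","rb"))
cv2.imwrite("pics/c2.png",cv2.resize(s["pixels"][70:260,195:320,::-1],None,fx=3,fy=3,interpolation=cv2.INTER_CUBIC))
from h import *
c=np.array([.57304,.23242]);a=1.778;ey=np.array([np.cos(a),np.sin(a)])
for x in(-62e-3,62e-3):
  for n,y,z in(("fjface",.105,.058),("fjback",.142,.058),("plate",.165,.01),("slidefront",-.001,.054)):
    p=c+y*ey+x*np.array([ey[1],-ey[0]]); q=proj(s,[*p,z]);print(n,x,(q[0]-195)*3,(q[1]-70)*3)
E
```

```text
fjface -0.062 15.371406988520278 129.58448565039095
fjback -0.062 10.705079150073402 23.107271036841723
plate -0.062 31.388340191840683 -15.687023803400848
slidefront -0.062 29.207755011132207 402.196434858791
fjface 0.062 348.5296742278119 129.8347716794757
fjback 0.062 353.21904054273443 23.39503568387748
plate 0.062 332.9814426660429 -15.423865284198229
slidefront 0.062 334.6708639423192 402.3563864220911
```

View pics/c2.png

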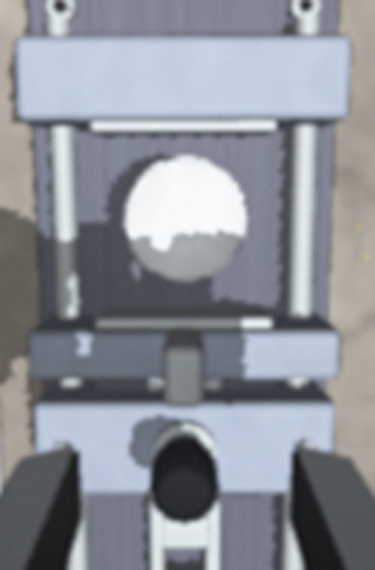

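```bash
python3 - <<'E'
import pickle
from h import *
s=pickle.load(open("w1.pkl","rb"))
print(-s["R"].T@s["t"])
c=np.array([.57304,.23242]);a=1.778;ey=np.array([np.cos(a),np.sin(a)]);ex=np.array([ey[1],-ey[0]])
for n,u,v,z in(("tabback",183,403,.102),("tabfront",183,333,.102),("tabfrontlow",183,333,.059),("tabmid",183,370,.102),("jawfront",183,330,.059),("jawplate",183,319,.055),("jawback",183,378,.059),("slidefront",183,403,.054),("slideback",183,492,.054),("knob",184,489,.106),("tabL",166,390,.102),("tabR",200,390,.102),("knobL",152,485,.106),("knobR",217,485,.106)):
    p=ray(s,195+(u+.5)/3-.5,70+(v+.5)/3-.5,z)[:2]-c; print(n,(p@ex).round(4),(p@ey).round(4))
E
```

```text
[0.5557472  0.31757144 0.3845532 ]
tabback 0.0001 0.0119
tabfront 0.0001 0.0365
tabfrontlow 0.0 0.0288
tabmid 0.0001 0.0236
jawfront 0.0 0.03
jawplate 0.0 0.0337
jawback 0.0 0.0107
slidefront 0.0 -0.0009
slideback 0.0 -0.0392
knob 0.0005 -0.0183
tabL -0.0058 0.0165
tabR 0.006 0.0165
knobL -0.0107 -0.0168
knobR 0.012 -0.0168
```

Request:
carry_out(
  motion="0.005 -0.007 0.138 0 0 0 0.5;0 0 0.138 0 0 0 0.5;0 0 0.138 0 0 0 0.5;0 0 0.138 0 0 0 0.5;0 0 0.138 0 0 0 0.5;0 0 0 0 0 0 0.5;0 0 0 0 0 0 0;0 0 0 0 0 0 0;0 0 0 0 0 0 0;0 0 0 0 0 0 0",
)

```text
time: 3.82
tool_pos: [0.5695, 0.253, 0.0685]
ee_rot: [3.14, -0.0, 1.777]
wrist_force: [1.0, 1.0, 0.8]
width: 0.0138
finger_force: 30.0
```

Request:
carry_out(
  motion="0.015 0 0 0 0 0 0;0.015 0 0 0 0 0 0;0.015 0 0 0 0 0 0;0.015 0 0 0 0 0 0;0.015 0 0 0 0 0 0;0 0 0 0 0 0 0",
)

```text
time: 4.58
tool_pos: [0.5662, 0.2682, 0.0685]
ee_rot: [3.14, -0.0, 1.778]
wrist_force: [-0.4, -0.9, 5.2]
width: 0.0139
finger_force: 30.0
```

Request:
carry_out(
  motion="0.01 0 0 0 0 0 0;0.01 0 0 0 0 0 0;0 0 0 0 0 0 0",
)

```text
time: 4.95
tool_pos: [0.5656, 0.271, 0.0685]
ee_rot: [3.14, 0.001, 1.777]
wrist_force: [1.1, -4.2, 6.5]
width: 0.0136
finger_force: 30.0
```

Request:
carry_out(
  motion="0.005 0 0 0 0 0 0;0.005 0 0 0 0 0 0;0 0 0 0 0 0 0",
)

```text
time: 5.32
tool_pos: [0.5653, 0.2728, 0.0685]
ee_rot: [3.14, 0.001, 1.777]
wrist_force: [1.1, -3.8, 5.3]
width: 0.0133
finger_force: 30.0
```

Request:
carry_out(
  motion="0.005 0 0 0 0 0 0;0.005 0 0 0 0 0 0;0 0 0 0 0 0 0",
)

```text
time: 5.7
tool_pos: [0.5648, 0.2747, 0.0685]
ee_rot: [3.14, 0.001, 1.777]
wrist_force: [-0.0, -4.6, 5.7]
width: 0.0139
finger_force: 30.0
```

Request:
carry_out(
  motion="0.005 0 0 0 0 0 0;0.005 0 0 0 0 0 0;0 0 0 0 0 0 0",
)

```text
time: 6.08
tool_pos: [0.5644, 0.2767, 0.0685]
ee_rot: [3.14, 0.001, 1.777]
wrist_force: [1.6, -3.5, 4.5]
width: 0.0136
finger_force: 30.0
```

Request:
carry_out(
  motion="0.0025 0 0 0 0 0 0;0.0025 0 0 0 0 0 0;0 0 0 0 0 0 0",
)

```text
time: 6.45
tool_pos: [0.5642, 0.2776, 0.0685]
ee_rot: [3.14, 0.002, 1.777]
wrist_force: [1.4, -3.6, 5.9]
width: 0.0135
finger_force: 30.0
```

Request:
carry_out(
  motion="0.0025 0 0 0 0 0 0;0 0 0 0 0 0 0",
)

```text
time: 6.7
tool_pos: [0.5642, 0.2778, 0.0684]
ee_rot: [3.14, 0.002, 1.777]
wrist_force: [0.8, -3.9, 5.1]
width: 0.0139
finger_force: 30.0
```

Request:
carry_out(
  motion="0.0025 0 0 0 0 0 0;0.0025 0 0 0 0 0 0;0 0 0 0 0 0 0",
)

```text
time: 7.08
tool_pos: [0.5641, 0.2779, 0.0685]
ee_rot: [3.14, 0.004, 1.776]
wrist_force: [0.8, -6.4, 6.2]
width: 0.0137
finger_force: 30.0
```

Request:
carry_out(
  motion="0.0025 0 0 0 0 0 0;0.0025 0 0 0 0 0 0;0 0 0 0 0 0 0",
)

```text
time: 7.45
tool_pos: [0.5641, 0.2779, 0.0685]
ee_rot: [3.141, 0.005, 1.776]
wrist_force: [1.2, -9.0, 6.5]
width: 0.014
finger_force: 30.0
```

Request:
carry_out(
  motion="0.005 0 0 0 0 0 0;0.005 0 0 0 0 0 0;0 0 0 0 0 0 0",
)

```text
time: 7.82
tool_pos: [0.5641, 0.2782, 0.0684]
ee_rot: [3.141, 0.008, 1.775]
wrist_force: [2.0, -12.7, 7.4]
width: 0.0138
finger_force: 30.0
```

Request:
carry_out(
  motion="0.005 0 0 0 0 0 0;0 0 0 0 0 0 0;0 0 0 0 0 0 0",
)

```text
time: 8.2
tool_pos: [0.5641, 0.2783, 0.0684]
ee_rot: [3.141, 0.01, 1.775]
wrist_force: [1.7, -14.0, 6.8]
width: 0.0139
finger_force: 30.0
```

Request:
carry_out(
  motion="0.005 0 0 0 0 0 0;0.003 0 0 0 0 0 0;0 0 0 0 0 0 0;0 0 0 0 0 0 0",
)

```text
time: 8.7
tool_pos: [0.564, 0.2784, 0.0684]
ee_rot: [3.141, 0.012, 1.774]
wrist_force: [2.7, -17.5, 7.0]
width: 0.0138
finger_force: 30.0
```

Request:
carry_out(
  motion="0 0 0 0 0 0 0.5;0 0 0 0 0 0 0.5;0 0 0 0 0 0 0.5;0 0 0 0 0 0 0.5;0 0 -0.1 0 0 0 0.5;0 0 -0.1 0 0 0 0.5;0 0 -0.1 0 0 0 0.5;0 0 0 0 0 0 0.5;0 0 0 0 0 0 0.5",
)

```text
time: 9.82
tool_pos: [0.5621, 0.2852, 0.1278]
ee_rot: [3.141, -0.0, 1.777]
wrist_force: [-1.1, -0.3, 0.4]
width: 0.0472
finger_force: 0.0
```

```bash
python3 - <<'E'
from bench import readout, imaging
import cv2
from h import *
o=readout.get_obs();print(o["time"],o["tool_pos"],o["ee_rot"],o["width"])
c=np.array([.57304,.23242]);a=1.778;ey=np.array([np.cos(a),np.sin(a)]);ex=np.array([ey[1],-ey[0]])
p=o["tool_pos"][:2]-c;print(p@ex,p@ey)
t=imaging.snapshot("top");w=imaging.snapshot("wrist")
A=cv2.resize(t["pixels"][145:215,275:400,::-1],(600,336),interpolation=cv2.INTER_CUBIC)
B=cv2.resize(w["pixels"][:260,120:390,::-1],None,fx=.96,fy=.96)
B=cv2.copyMakeBorder(B,0,0,0,600-B.shape[1],cv2.BORDER_CONSTANT)
cv2.imwrite("pics/m2.png",np.vstack([A,B]))
E
```

```text
9.825 [0.56210265 0.28523493 0.12783943] [ 3.14103147e+00 -2.06303397e-04  1.77705175e+00] 0.047241783267403185
0.00016191338519776395 0.05393529599183815
```

View pics/m2.png

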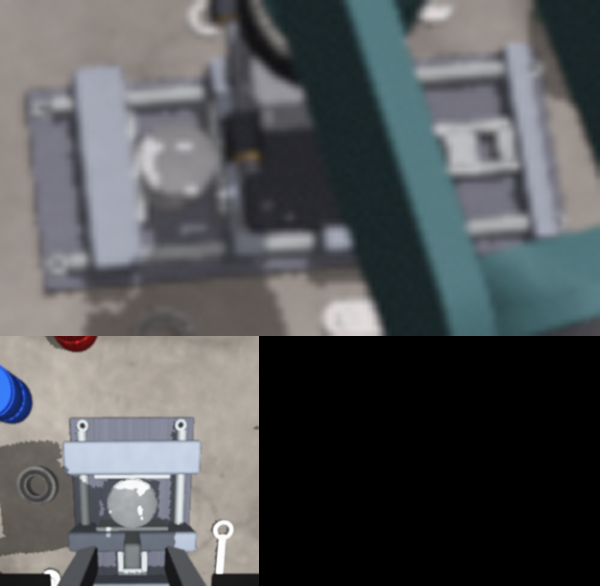

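The bushing is standing clamped: in the lower view it is at (132,503), touching both faces. Next is the knob.

Request:
carry_out(
  motion="-0.0911 0 0 0 0 0 0.5;-0.0911 0 0 0 0 0 0.5;-0.0911 0 0 0 0 0 0.5;-0.0911 0 0 0 0 0 0.5;0 0 0 0 0 0 0.5;0 0 0 0 0 0 0.5",
)

```text
time: 10.68
tool_pos: [0.577, 0.2139, 0.1276]
ee_rot: [3.141, -0.001, 1.777]
wrist_force: [0.2, -0.5, -0.4]
width: 0.0473
finger_force: 0.0
```

```bash
python3 - <<'E'
from bench import readout, imaging
import cv2
from h import *
o=readout.get_obs();print(o["tool_pos"])
c=np.array([.57304,.23242]);a=1.778;ey=np.array([np.cos(a),np.sin(a)]);ex=np.array([ey[1],-ey[0]])
p=o["tool_pos"][:2]-c;print(p@ex,p@ey)
s=imaging.snapshot("wrist");print(proj(s,o["tool_pos"]))
for y in(-.019,-.0215):print(proj(s,[*(c+y*ey),.106]))
cv2.imwrite("pics/w3.png",cv2.resize(s["pixels"][60:310,130:390,::-1],None,fx=2.2,fy=2.2))
E
```

```text
[0.57703318 0.21390881 0.12756104]
9.956249422704783e-05 -0.018936732099114464
(np.float64(257.28290058573424), np.float64(231.78470016778056))
(np.float64(257.02064307959364), np.float64(221.75551800623055))
(np.float64(257.02507252011276), np.float64(224.914460004377))
```

View pics/w3.png

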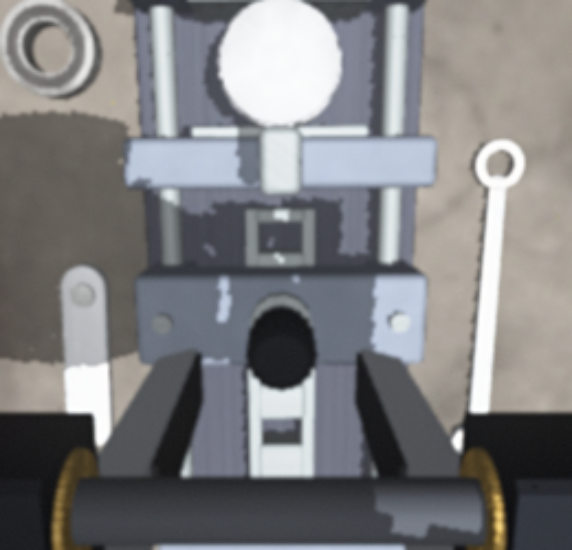

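The knob top is at about (281,353) in the crop, which is (257.7,220.5) in the image. It lies within 1 mm of the tool axis, so I descend and grip.

Request:
carry_out(
  motion="0.003 0 0.0715 0 0 0 0.5;0 0 0.0715 0 0 0 0.5;0 0 0.0715 0 0 0 0.5;0 0 0.0715 0 0 0 0.5;0 0 0 0 0 0 0.5;0 0 0 0 0 0 0;0 0 0 0 0 0 0;0 0 0 0 0 0 0;0 0 0 0 0 0 0",
)

```text
time: 11.85
tool_pos: [0.5777, 0.2147, 0.0712]
ee_rot: [3.139, -0.0, 1.777]
wrist_force: [2.1, -0.3, 0.9]
width: 0.0235
finger_force: 30.0
```

Request:
carry_out(
  motion="0 0 -0.02 0 0 0 0;0 0 -0.02 0 0 0 0;0 0 -0.02 0 0 0 0;0 0 -0.015 0 0 0 0;0 0 0 0 0 0 0;0 0 0 0 0 0 0",
)

```text
time: 12.6
tool_pos: [0.5776, 0.2146, 0.0839]
ee_rot: [3.141, -0.0, 1.777]
wrist_force: [5.7, 1.3, -7.1]
width: 0.0234
finger_force: 30.0
```

Request:
carry_out(
  motion="0 0 -0.004 0 0 0 0;0.02 0 0 0 0 0 0;0.02 0 0 0 0 0 0;0.02 0 0 0 0 0 0;0.02 0 0 0 0 0 0;0.02 0 0 0 0 0 0;0.02 0 0 0 0 0 0;0.02 0 0 0 0 0 0;0.01 0 0 0 0 0 0;0 0 0 0 0 0 0;0 0 0 0 0 0 0",
)

```text
time: 13.98
tool_pos: [0.5714, 0.2434, 0.0845]
ee_rot: [3.141, 0.001, 1.777]
wrist_force: [5.5, -0.1, -6.1]
width: 0.0237
finger_force: 30.0
```

Request:
carry_out(
  motion="0.008 0 0 0 0 0 0;0.006 0 0 0 0 0 0;0 0 0 0 0 0 0;0 0 0 0 0 0 0",
)

```text
time: 14.48
tool_pos: [0.5708, 0.2459, 0.0845]
ee_rot: [3.141, 0.001, 1.777]
wrist_force: [6.0, 0.5, -7.3]
width: 0.0237
finger_force: 30.0
```

Request:
carry_out(
  motion="0 0.006 0 0 0 0 0;0 0 0.02 0 0 0 0;0 0 0.02 0 0 0 0;0 0 0.015 0 0 0 0;0 0 0 0 0 0 0;0 0 0 0 0 0 0",
)

```text
time: 15.22
tool_pos: [0.5708, 0.2467, 0.075]
ee_rot: [-3.141, -0.0, 1.777]
wrist_force: [0.3, -1.4, -6.4]
width: 0.0233
finger_force: 30.0
```

Request:
carry_out(
  motion="0 0 0.01 0 0 0 0;0 0 0.01 0 0 0 0;0 0 0.005 0 0 0 0;0 0 0 0 0 0 0;0 0 0 0 0 0 0",
)

```text
time: 15.85
tool_pos: [0.571, 0.2469, 0.0712]
ee_rot: [-3.141, -0.0, 1.777]
wrist_force: [-4.3, -2.4, 4.5]
width: 0.0232
finger_force: 30.0
```

Request:
carry_out(
  motion="0 0 0.005 0 0 0 0;0 0 0 0 0 0 0;0 0 0 0 0 0 0",
)

```text
time: 16.23
tool_pos: [0.5711, 0.247, 0.0711]
ee_rot: [3.141, -0.0, 1.777]
wrist_force: [-5.3, -2.9, 7.0]
width: 0.0233
finger_force: 30.0
```

```bash
python3 - <<'E'
from bench import imaging
import cv2
s=imaging.snapshot("wrist")
cv2.imwrite("pics/w4.png",cv2.resize(s["pixels"][60:310,130:390,::-1],None,fx=2.2,fy=2.2))
E
```

```text
(no output)
```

View pics/w4.png

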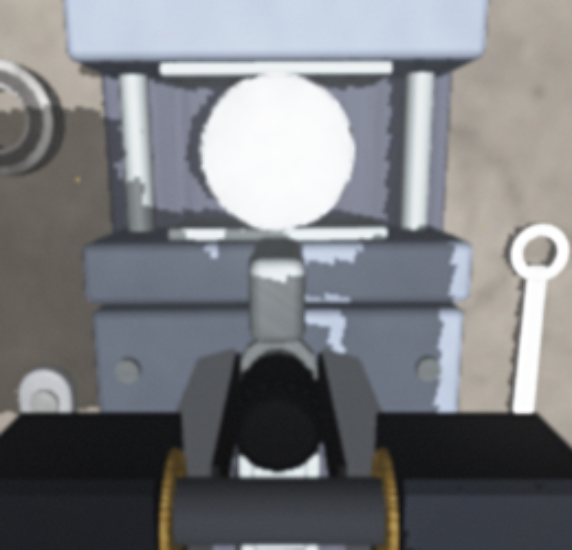

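The bushing at (278,150) stands upright, touching both jaw faces. The slide sits close behind the jaw with a small gap at row 303, and the knob is gripped with the pin home, so I hand in the job.

```bash
python3 -c "
from bench import robot
print(robot.close_job())"
```

```text
the job is handed in; nothing more can be done
None
```

I handed in the job at about 16 s: the bushing stands clamped after a push of about 15 N (17.5 N at the wrist, less about 2 N of jaw friction), and the pin is home in the next slot with the knob still gripped; no verdict was returned.

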